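# Raise the board magazine to its first notch and slide the top board out

### The arm

A 7-joint arm with a two-finger parallel gripper is mounted at the origin on the work surface. World frame = base frame: x ahead of the robot, y to its left, z up, the work surface at z = 0. Lengths are in m, angles in rad, forces in N, time in s.
With the tool pointing down it reaches from about 0.4 to 0.875 m from the base axis. Payload 19.3 kg.
Tool frame: the origin (TCP) lies on the centre line of the jaws, within the pads' length; the fingertips stand 25 mm ahead of it and the grasp point (between the pads) lies 6 mm ahead of it (tips_ahead is the distance from the TCP to the fingertips, in m); z points along the fingers, y is the direction in which the jaws open and shut (so a half turn about z gives the same grasp; the last joint's range is limited). The gripper opens to 85 mm and grips with 20 to 120 N. Pads are 22 mm wide; open, the fingers measure 114 mm over their backs; the gripper's body (76 mm by 85 mm) begins 54 mm behind the grasp point. The pads swing forward as they close: fully open they stand 13 mm farther back than shut.
Start: joints at [-1.398, 0.521, -0.036, 1.599, 0.021, 1.021, -0.113], TCP at [0.15, 0.607, 0.256] pointing down, gripper open.
Joint ranges: [-2.91, 2.91], [-0.3, 2.13], [-1.5, 1.42], [0.17, 2.43], [-1.26, 4.41], [0.16, 1.93], [-2.52, 2.52]. Speed limits (rad/s): [1.89, 1.89, 2.39, 2.39, 3.01, 3.01, 3.01].

### API

Orientations are given as [roll, pitch, yaw] about the fixed x, y, z axes, in that order (R = Rz(yaw) Ry(pitch) Rx(roll)).
In Python, from workcell import observe, grab_frame, job_done, outline_of, tips_ahead gives the robot as it stands. The module is installed in compiled form; this text tells all that it offers.
- The arm moves only by the tool move_arm, never from a script. Its argument "motion" is a list of rows, each a list of 2 entries, a list of its own where there are three numbers: the shift along the world's x, y, z in mm, then the turn, a rotation vector about the world's x, y, z in rad. A call has 1 to 12 rows; each row is the pose to reach, as a shift and turn from the pose commanded when the call began; what a row does not reach only later rows make up. A row lasts 1/8 s, in which the tool goes at most 62.5 mm and 10.7 degrees, less where a joint would pass 70% of its speed; a pose out of reach is approached as far as the arm can. A call with a gripper value outside its range is refused whole. "jaw" is the finger opening in mm, from 0 to 85.4, set as the call begins (left out, the last holds). The fingers move at their own pace and stop on an object; "grip_force" is the grip in N (left out, the last holds). Time passes only in rows, so rows that repeat a pose let the fingers close. It gives the time, the measured TCP pose, the force and the opening at its end, in the units of the state.
- observe(): the state, without advancing time (a new reading comes with each control period).
- grab_frame(name): name is "scene" or "side" or "wrist"; returns a dict with "frame" (384x512x3 uint8, red, green, blue), "fx", "fy", "cx", "cy" (pixels), "dist" ([k1, k2, p1, p2, k3] as OpenCV has them; the pictures are not rectified), "T" (4x4, takes a point from camera to world coordinates); the wrist camera has in their place "mount" (4x4, takes a point from camera to tool coordinates, whose origin is the TCP and whose axes are the flange's). Camera axes: x right, y down, z forward; pixel columns grow to the right and rows downward; lengths in m; the calibration is good to about 2 mm. A picture is of the moment at which its call begins: read the wrist's pose just before it. There is no depth.
- job_done(): hands the job in, once; it reports no verdict.
Trained networks look in the newest picture that a camera, given by its name, has taken for a name from the list of things; names that differ only in an ending like _2 or _b are one class to them, and where a whole thing is asked for, a point or a joint stands for the part that bears it (a point fixed in the world has none). Each returns a list of dicts, best first, with "score" (0 to 1); they miss things now and then, are a little off and sometimes report something else, mostly with a low value. They report only what shows in the picture. A call takes as long as a camera call. They do not tell look-alikes from the thing itself.
- outline_of(label, camera): "pixels" (384x512 bool, what is visible of it) and "pixel" ([column, row] in pixels, amid what is visible of it).
The state is a dict: "clock": time; "qpos": joint angles; "qd": joint speeds; "joint_efforts": joint torques, N m; "position": TCP position; "tool_rot": TCP orientation; "force": force on the tool from outside, world axes, zero at the start; "moment": the same for the moment, N m; "grip_width": finger opening in m.
Only numpy, scipy, OpenCV 4.12 (cv2) and the standard library are available. Lean on these libraries where they do the work, as an engineer would, in place of code of your own. Each camera call takes 0.05 s, during which the arm holds its last target.

### The job

Feed the next board to the drilling bench: raise the magazine's lift carriage by its black handle from its bottom stop until its pawl catches the first notch, not the second, and let go so that it hangs there by itself. Then, pressing no harder than a fingertip would, slide the top board sideways off the stack until it lies flat and wholly on the deck, leaving the two boards below in the magazine and the carriage on its notch. Leave the bottle, the spanner and the carton alone.

Things in the scene. Friction and masses are not known exactly. Their poses are not given: they have to be found in the camera images.
- magazine: Fixed bench-top board magazine, grey sheet metal on a 150 x 280 x 12 mm base; origin at the centre of its underside on the table, z up, +y from the stack towards the deck. Handle at y = -118 mm, lift mast at y = -102 mm (115 mm tall, with 3 small steel rungs on its +x face, 10 mm apart: the notches), stack centred at y = -40 mm, deck from y = 2 to 126 mm.
- well_mid (a point): Middle of the stack's well, at magazine (0, -40, 117) mm, level with the top of its guides. The well is 2 to 3 mm wider than the boards on each side: a closed back wall at y = -83 to -88 mm and four corner guides on the x sides, all up to z = 117 mm; on the deck's side a wall up to the deck, z = 83 mm.
- deck_mid (a point): Middle of the deck's top face, a level aluminium plate 83 mm above the magazine's underside, at magazine x = 0, y = 66 mm. 107 mm clear between two side rails, closed by an end stop at y = 126 mm (rails and stop 12 mm high). Its edge next to the stack has no rail.
- handle (a point): Centre of the carriage's black handle, a level bar 80 mm long (magazine x), 14 mm wide (y), 14 mm high, 155 mm above the magazine's underside at the start, on an upright strap 20 mm wide (x) and 6 mm thick (y). Nothing else stands above z = 117 mm near it.
- carriage (a joint): Height of the lift carriage in m: 0 at its bottom stop (start), up to 0.040; 0.5 to 1.1 kg with boards. The first notch, set differently each time, holds it somewhere from 0.010 to 0.019; feel for it. Going up, the pawl drags lightly on a rung, snaps over it about 2 mm above where it then holds; raised less, the carriage sinks back; 10 mm more catches the second notch: no way back.
- board_top_c (a point): Centre of the top board, plywood 100 (x) x 80 (y) x 22 mm, about 0.12 kg, parallel to the magazine. At first its top is at z = 96 mm and the deck's edge blocks it; on the first notch its underside is 1 to 10 mm above the deck, its top below the guides' tops. Friction on board and deck about 0.25, far less than under a fingertip; a press of 5 to 20 N drags it, over 60 N harms it.
- board_mid_c (a point): Centre of the middle board, same size, under the top one.
- board_low_c (a point): Centre of the lowest board, same size, on the carriage's platform.
- oil_bottle_c (a point): Bystander: grey plastic oil bottle, 56 mm in diameter, 150 mm tall; its centre.
- spanner_grip (a point): Bystander: spanner lying on the table; the middle of its handle.
- carton_c (a point): Bystander: closed cardboard carton 100 x 70 x 60 mm; its centre.
Not all that is in view belongs to the job. What is shaped like the part that bears board_top_c but orange is not meant.

How it is judged:
On the way:
1. the carriage hangs on the first notch with nothing held, the top board still on the stack (value of joint carriage between 0.0085 and 0.0199 m and contact force between the fingers and anything else below 0.3 N and y of board_top_c in the frame of magazine below -0.03 m), for 0.3 s.
At the end, for the whole second after the job is handed in: Carriage on the first notch (8.5 to 19.9 mm up); top board flat and at rest on the deck, wholly off the stack (centre at magazine y 40 to 95 mm, within 3 mm of lying height, tilt under 0.07 rad); the other two flat in the magazine, within 7 mm of its middle, raised with the carriage (value of joint carriage between 0.0085 and 0.0199 m and y of board_top_c in the frame of magazine between 0.04 and 0.095 m and z of board_top_c in the frame of magazine between 0.091 and 0.097 m and angle between each of board_top_c, board_mid_c, board_low_c's own z axis and vertical below 0.07 rad and y of board_mid_c in the frame of magazine between -0.047 and -0.033 m and z of board_mid_c in the frame of magazine between 0.07 and 0.085 m and y of board_low_c in the frame of magazine between -0.047 and -0.033 m and z of board_low_c in the frame of magazine between 0.048 and 0.063 m and velocity of joint carriage between -0.01 and 0.01 m/s and linear speed of board_top below 0.02 m/s); the robot touches nothing.
It fails at once if the oil bottle is disturbed (moved more than 30 mm) (distance of oil_bottle_c from where it was at the start of the episode above 0.03 m).
It fails at once if the spanner is disturbed (moved more than 30 mm) (distance of spanner_grip from where it was at the start of the episode above 0.03 m).
It fails at once if the carton is disturbed (moved more than 30 mm) (distance of carton_c from where it was at the start of the episode above 0.03 m).
It fails at once if the top board is pressed with more than 60 N (contact force between the fingers and board_top above 60 N).
It also fails if it takes over 67 s, if anything falls off the work surface, if the arm or the gripper's body presses on something with over 40 N, if the wrist force passes 120 N, or if a joint passes its speed limit or range.

## Working session

There is one attempt and no reset: what is moved stays moved. The work goes in short steps, Python scripts to look and compute and a tool call to move; the robot and the scene stay as the last step left them, time stands still between calls to the robot, and variables do not carry over. Pictures are saved under pics/ and viewed, and the job is handed in when it is done.

Besides the shell and the picture viewer there is one more tool, called after "Call:" as a command line: name --argument value ..., lists and objects as JSON in quotes. move_arm: Moves the arm, as the interface text tells. Its arguments: {"type":"object","properties":{"motion":{"type":"array"},"jaw":{"type":"number"},"grip_force":{"type":"number"}},"required":["motion"]}

```bash
mkdir -p pics
cat > h.py <<'E'
import numpy as np, cv2
from workcell import observe, grab_frame, job_done, outline_of, tips_ahead
from scipy.spatial.transform import Rotation as R
def save(f,n,crop=None,s=1):
    im=f["frame"][:,:,::-1].copy()
    if crop: im=im[crop[1]:crop[3],crop[0]:crop[2]]
    if s!=1: im=cv2.resize(im,None,fx=s,fy=s,interpolation=cv2.INTER_CUBIC)
    cv2.imwrite("pics/"+n,im)
def K(f): return np.array([[f["fx"],0,f["cx"]],[0,f["fy"],f["cy"]],[0,0,1.]])
def camT(f,st=None):
    if "T" in f: return np.array(f["T"])
    T=np.eye(4); T[:3,:3]=R.from_euler('xyz',st["tool_rot"]).as_matrix(); T[:3,3]=st["position"]
    return T@np.array(f["mount"])
def ray(f,T,p):
    u=cv2.undistortPoints(np.array([[p]],float),K(f),np.array(f["dist"],float))[0,0]
    d=T[:3,:3]@np.array([u[0],u[1],1.]); return T[:3,3],d/np.linalg.norm(d)
def tri(rs):
    A=np.zeros((3,3));b=np.zeros(3)
    for o,d in rs:
        P=np.eye(3)-np.outer(d,d);A+=P;b+=P@o
    x=np.linalg.solve(A,b); return x,[float(np.linalg.norm((np.eye(3)-np.outer(d,d))@(x-o))) for o,d in rs]
def atz(f,T,p,z):
    o,d=ray(f,T,p); return o+d*(z-o[2])/d[2]
def proj(f,T,X):
    Ti=np.linalg.inv(T); return cv2.projectPoints(np.atleast_2d(X).astype(float),cv2.Rodrigues(Ti[:3,:3])[0],Ti[:3,3],K(f),np.array(f["dist"],float))[0][:,0]
E
python3 - <<'E'
from h import *
print(observe(), tips_ahead if not callable(tips_ahead) else tips_ahead())
for c in ["scene","side","wrist"]:
    f=grab_frame(c); save(f,c+"0.png",s=1.5); print(c,f["fx"],f.get("T"),f.get("mount"))
    for l in ["magazine","handle","board_top_c","oil_bottle_c","spanner_grip","carton_c"]:
        try: print(l,[(round(float(o["score"]),2),[int(v) for v in o["pixel"]],int(o["pixels"].sum())) for o in outline_of(l,c)[:4]])
        except Exception as e: print(l,e)
E
```

```text
{'clock': 0.0, 'qpos': array([-1.39818848,  0.52198933, -0.03631831,  1.59998288,  0.02121513,
        1.02111184, -0.11278149]), 'qd': array([-5.99789631e-04,  3.34521166e-04, -1.71961024e-04, -2.97333918e-04,
        2.41213293e-04, -5.74859611e-04, -5.25428547e-05]), 'joint_efforts': array([ 8.96564393e-05, -9.27134585e+01,  1.97983235e+00, -3.69929874e+01,
        1.77437591e-02,  8.39708315e-03, -6.86409317e-05]), 'position': array([0.15023816, 0.60636455, 0.2557502 ]), 'tool_rot': array([-3.14049085e+00,  9.63667778e-05,  2.89879297e+00]), 'force': array([-0.98622447,  0.31764721,  0.03821358]), 'moment': array([ 0.00086088, -0.03533298,  0.03636456]), 'grip_width': 0.08565700455466306} 0.025
scene 394.99075178160444 [[-0.00513389  0.66173274 -0.74972223  1.32308246]
 [ 0.99975025 -0.01291077 -0.01824154  0.00999356]
 [-0.02175051 -0.74962864 -0.66150119  0.88687563]
 [ 0.          0.          0.          1.        ]] None
magazine [(0.61, [295, 242], 4771)]
handle [(0.56, [244, 208], 330)]
board_top_c [(0.88, [194, 222], 808), (0.68, [266, 186], 646), (0.59, [269, 221], 857)]

[... 410 characters left out ...]
000000e+00  0.00000000e+00  1.00000000e+00]] None
magazine [(0.57, [293, 194], 2657)]
handle [(0.91, [286, 205], 448)]
board_top_c [(0.72, [280, 257], 828), (0.65, [293, 183], 326), (0.55, [223, 208], 669)]
oil_bottle_c [(0.55, [278, 120], 402), (0.16, [285, 204], 468)]
spanner_grip [(0.62, [246, 315], 349)]
carton_c []
wrist 270.4292090289376 None [[-4.50838893e-04 -9.64428625e-01 -2.64343005e-01  6.61914488e-02]
 [ 9.99999871e-01 -3.72762518e-04 -3.45520748e-04 -6.53781669e-04]
 [ 2.34692935e-04 -2.64343127e-01  9.64428668e-01 -1.17502057e-01]
 [ 0.00000000e+00  0.00000000e+00  0.00000000e+00  1.00000000e+00]]
magazine []
handle []
board_top_c []
oil_bottle_c []
spanner_grip []
carton_c []
```

View pics/scene0.png

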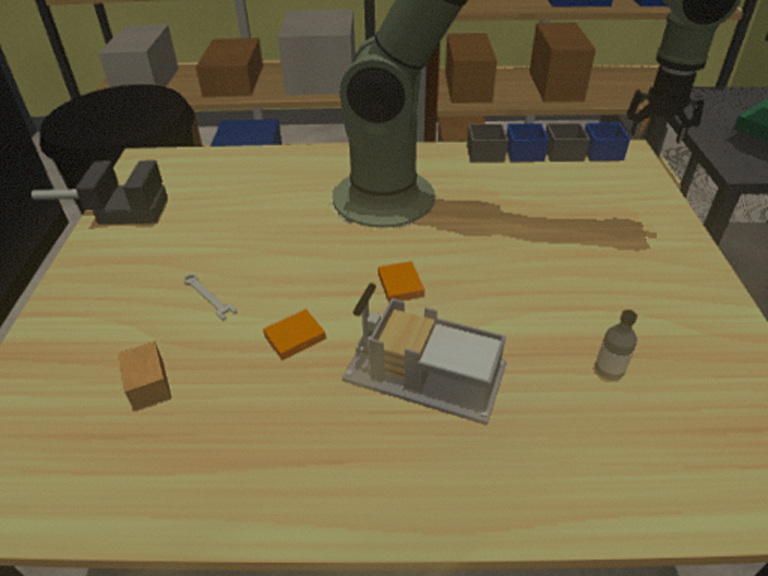

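View pics/side0.png

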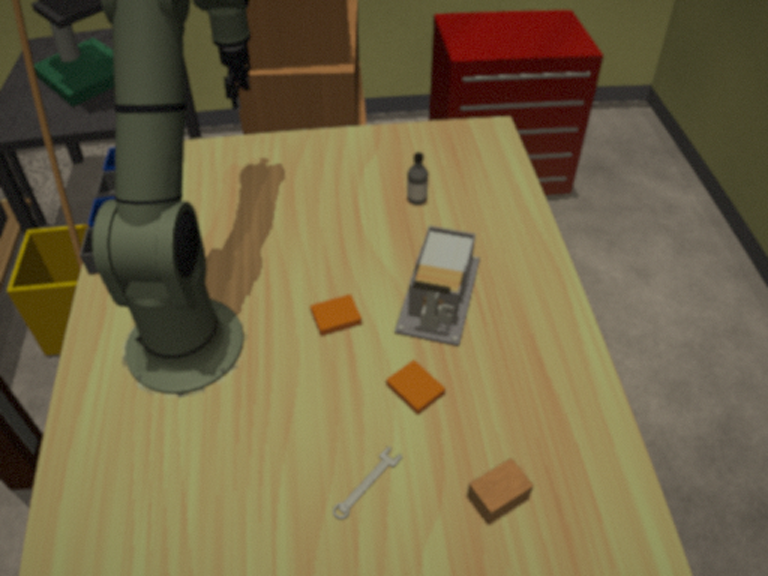

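View pics/wrist0.png

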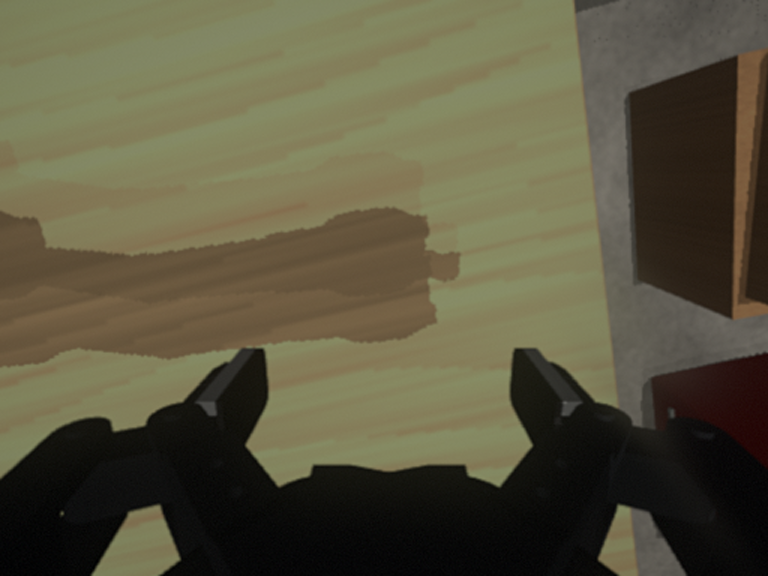

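Scene view: the magazine is at about (285,240), with the black handle at (244,200). The plywood top board is at (270,221) in scene and (293,183) in side. The look-alikes are orange boards at scene (196,222) and (267,187), which are side (277,257) and (223,209). I choose the plywood one inside the magazine and check it in a crop.

Run:
```python
from h import *
f=grab_frame("scene"); save(f,"sc1.png",(220,170,350,290),6)
g=grab_frame("side"); save(g,"sd1.png",(250,140,340,240),6)
```

```text
(no output)
```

View pics/sc1.png

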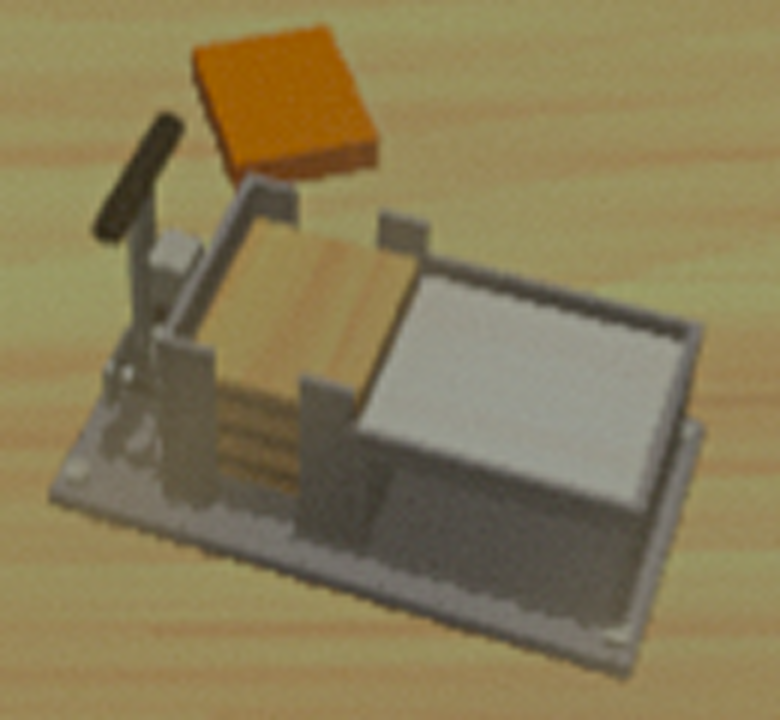

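View pics/sd1.png

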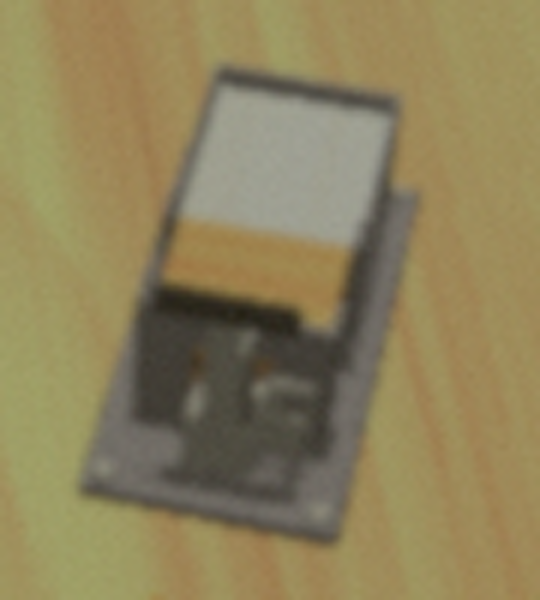

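```bash
cat > fit.py <<'E'
from h import *
from scipy.optimize import least_squares
f=grab_frame("scene"); g=grab_frame("side")
S=lambda p:np.array(p)/6+[220,170]-0.4
D=lambda p:np.array(p)/6+[250,140]-0.4
obs=[(f,(75,-140,12),S((52,490))),(f,(75,140,12),S((630,664))),(f,(-75,140,12),S((704,430))),
(f,(-40,-118,155),S((172,124))),(f,(40,-118,155),S((107,230))),
(g,(-75,-140,12),D((82,486))),(g,(75,-140,12),D((334,536))),(g,(75,140,12),D((415,192))),
(g,(-40,-118,155),D((158,303))),(g,(40,-118,155),D((298,322))),
(f,(-50,-80,96),S((252,228))),(f,(50,0,96),S((348,392)))]
def res(p,full=False):
    r=[]
    for c,X,u in obs:
        W=R.from_euler('z',p[3]).apply(np.array(X)/1000)+p[:3]
        r.append(proj(c,camT(c),W)[0]-u)
    return np.array(r) if full else np.array(r).ravel()
s=least_squares(res,[0.5,0.1,0,-0.3],loss='soft_l1')
print(s.x); print(np.round(res(s.x,True),1))
for X in [(0,-118,155),(0,-40,96)]:
    print(X,R.from_euler('z',s.x[3]).apply(np.array(X)/1000)+s.x[:3])
# free triangulation of handle centre
h1=S((139.5,177));h2=D((228,312.5))
print(tri([ray(f,camT(f),h1),ray(g,camT(g),h2)]))
E
python3 fit.py
```

```text
[ 0.59652463  0.07645031 -0.00159461 -0.36755961]
[[-1.1  0.3]
 [ 0.1  0.4]
 [ 0.1 -1.7]
 [-0.2 -0.2]
 [-0.6  1.4]
 [-1.2 -0.2]
 [ 0.3  0.1]
 [ 0.2 -0.5]
 [-1.2 -0.8]
 [ 0.2  0.6]
 [ 0.7 -1.4]
 [ 0.2  3.9]]
(0, -118, 155) [ 0.55412261 -0.03366812  0.15340539]
(0, -40, 96) [0.58215106 0.03912203 0.09440539]
(array([ 0.55514885, -0.03376217,  0.15438228]), [0.001246741132477578, 0.0012467411324776345])
```

Call:
move_arm --motion '[[[32,-50,2],[0,0,-0.02]],[[65,-102,4],[0,0,-0.04]],[[97,-153,6],[0,0,-0.06]],[[130,-205,8],[0,0,-0.08]],[[162,-256,9],[0,0,-0.1]],[[195,-308,9],[0,0,-0.125]],[[228,-360,9],[0,0,-0.125]],[[260,-411,9],[0,0,-0.125]],[[293,-463,9],[0,0,-0.125]],[[325,-514,9],[0,0,-0.125]],[[358,-566,9],[0,0,-0.125]],[[390,-617,9],[0,0,-0.125]]]'

```text
clock: 2.75
position: [0.5412, -0.0121, 0.2655]
tool_rot: [3.141, 0.001, 2.774]
force: [1.4, 1.5, -0.4]
grip_width: 0.0854
```

Call:
move_arm --motion '[[[14,-23,0],[0,0,0]],[[14,-23,0],[0,0,0]],[[14,-23,0],[0,0,0]]]'

```text
clock: 3.12
position: [0.554, -0.0326, 0.2652]
tool_rot: [3.141, -0.0, 2.774]
force: [-0.1, 1.2, 0.4]
grip_width: 0.0851
```

Run:
```python
from h import *
st=observe(); f=grab_frame("wrist"); save(f,"w1.png",s=1.5)
print(st["position"],st["tool_rot"],st["force"],st["clock"])
T=camT(f,st)
for o in outline_of("handle","wrist")[:3]: print(o["score"],o["pixel"])
x=np.array([0.59652463,0.07645031,0,-0.36755961])
for X in [(0,-118,155),(-40,-118,162),(40,-118,162),(0,-118,162)]:
    print(X,proj(f,T,R.from_euler('z',x[3]).apply(np.array(X)/1000)+x[:3])*1.5)
```

```text
[ 0.5539635  -0.03256938  0.26518454] [ 3.14134689e+00 -4.53959332e-04  2.77432280e+00] [-0.10963963  1.16450886  0.36969182] 3.125
0.93 [260.7, 196.3]
(0, -118, 155) [[387.81822379 292.46471374]]
(-40, -118, 162) [[387.76168137 225.25383238]]
(40, -118, 162) [[387.83951085 360.41289244]]
(0, -118, 162) [[387.80249566 295.92394753]]
```

View pics/w1.png

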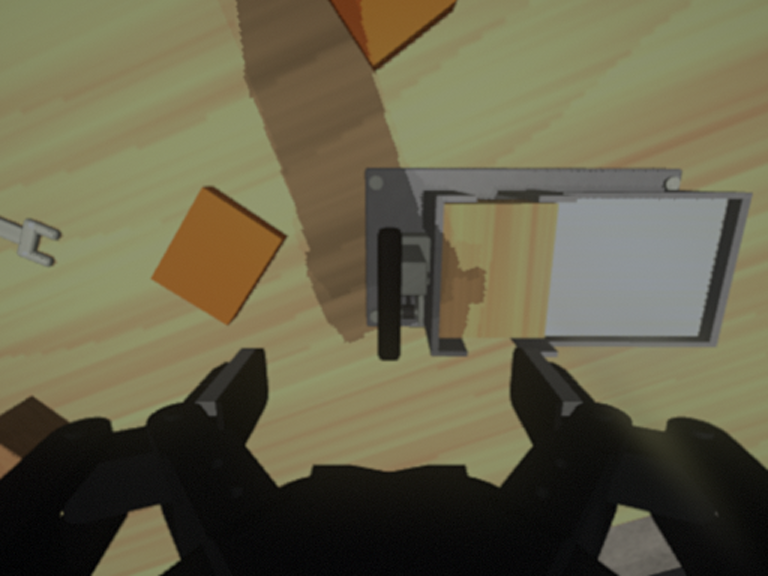

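Wrist view: the handle bar spans rows 228–360 at column 389. The model predicts 225–360 at 388, so the pose agrees to about 1 mm. The plywood top board is at (500,270), and the orange ones lie outside the magazine. Next I descend and grip.

Call:
move_arm --motion '[[[0,-1,-30],[0,0,0]],[[0,-1,-65],[0,0,0]],[[0,-1,-95],[0,0,0]],[[0,-1,-104],[0,0,0]],[[0,-1,-104],[0,0,0]],[[0,-1,-104],[0,0,0]]]'

```text
clock: 3.98
position: [0.5548, -0.0342, 0.1625]
tool_rot: [3.141, 0.001, 2.774]
force: [0.4, 0.2, 0.8]
grip_width: 0.0855
```

Call:
move_arm --motion '[[[0,0,0],[0,0,0]],[[0,0,0],[0,0,0]],[[0,0,0],[0,0,0]],[[0,0,0],[0,0,0]],[[0,0,0],[0,0,0]],[[0,0,0],[0,0,0]],[[0,0,0],[0,0,0]],[[0,0,0],[0,0,0]]]' --jaw 5 --grip_force 50

```text
clock: 4.97
position: [0.5549, -0.0328, 0.1616]
tool_rot: [3.14, 0.001, 2.775]
force: [1.1, 8.6, 4.5]
grip_width: 0.013
```

Call:
move_arm --motion '[[[0.5,1.2,0],[0,0,0]],[[0.5,1.2,0],[0,0,0]],[[0.5,1.2,0],[0,0,0]]]'

```text
clock: 5.35
position: [0.555, -0.0328, 0.1616]
tool_rot: [3.141, 0.0, 2.774]
force: [-0.6, 3.0, 6.1]
grip_width: 0.013
```

Call:
move_arm --motion '[[[0,0,2],[0,0,0]],[[0,0,4],[0,0,0]],[[0,0,4],[0,0,0]]]'

```text
clock: 5.72
position: [0.5549, -0.0328, 0.1652]
tool_rot: [3.141, -0.0, 2.774]
force: [4.3, 3.2, -7.7]
grip_width: 0.0133
```

Call:
move_arm --motion '[[[0,0,1.5],[0,0,0]],[[0,0,3],[0,0,0]],[[0,0,3],[0,0,0]]]'

```text
clock: 6.1
position: [0.5549, -0.0327, 0.1681]
tool_rot: [3.141, -0.0, 2.774]
force: [4.0, 4.2, -8.0]
grip_width: 0.013
```

Call:
move_arm --motion '[[[0,0,1],[0,0,0]],[[0,0,2],[0,0,0]],[[0,0,2],[0,0,0]]]'

```text
clock: 6.48
position: [0.5549, -0.0328, 0.1701]
tool_rot: [3.141, -0.0, 2.774]
force: [3.5, 4.3, -7.9]
grip_width: 0.0127
```

Call:
move_arm --motion '[[[0,0,1],[0,0,0]],[[0,0,1],[0,0,0]]]'

```text
clock: 6.72
position: [0.5549, -0.0328, 0.1711]
tool_rot: [3.141, -0.0, 2.774]
force: [3.3, 3.3, -7.6]
grip_width: 0.0131
```

Call:
move_arm --motion '[[[0,0,1],[0,0,0]],[[0,0,1],[0,0,0]]]'

```text
clock: 6.98
position: [0.5549, -0.0328, 0.1721]
tool_rot: [3.141, -0.0, 2.774]
force: [4.0, 3.1, -7.0]
grip_width: 0.0132
```

Call:
move_arm --motion '[[[0,0,1],[0,0,0]],[[0,0,1],[0,0,0]]]'

```text
clock: 7.22
position: [0.5549, -0.0328, 0.1731]
tool_rot: [3.141, 0.0, 2.774]
force: [3.0, 3.5, -7.2]
grip_width: 0.0128
```

Call:
move_arm --motion '[[[0,0,1],[0,0,0]],[[0,0,1],[0,0,0]]]'

```text
clock: 7.48
position: [0.5549, -0.0328, 0.1741]
tool_rot: [3.141, -0.0, 2.774]
force: [3.7, 3.8, -7.3]
grip_width: 0.0133
```

Call:
move_arm --motion '[[[0,0,1],[0,0,0]],[[0,0,1],[0,0,0]]]'

```text
clock: 7.72
position: [0.5549, -0.0328, 0.1751]
tool_rot: [3.141, -0.0, 2.774]
force: [5.6, 3.8, -7.8]
grip_width: 0.0131
```

Call:
move_arm --motion '[[[0,0,1],[0,0,0]],[[0,0,1],[0,0,0]]]'

```text
clock: 7.98
position: [0.5549, -0.0328, 0.1761]
tool_rot: [3.141, -0.0, 2.774]
force: [3.7, 3.2, -8.8]
grip_width: 0.0133
```

Call:
move_arm --motion '[[[0,0,1],[0,0,0]],[[0,0,1],[0,0,0]]]'

```text
clock: 8.22
position: [0.5549, -0.0328, 0.1771]
tool_rot: [3.141, -0.0, 2.774]
force: [4.5, 2.8, -8.2]
grip_width: 0.0129
```

Call:
move_arm --motion '[[[0,0,1],[0,0,0]],[[0,0,1],[0,0,0]]]'

```text
clock: 8.48
position: [0.5549, -0.0328, 0.1781]
tool_rot: [3.141, -0.0, 2.774]
force: [4.3, 3.8, -7.7]
grip_width: 0.0134
```

Call:
move_arm --motion '[[[0,0,1],[0,0,0]],[[0,0,1],[0,0,0]]]'

```text
clock: 8.72
position: [0.5549, -0.0328, 0.1791]
tool_rot: [3.141, -0.0, 2.774]
force: [4.6, 2.8, -8.4]
grip_width: 0.013
```

Call:
move_arm --motion '[[[0,0,1],[0,0,0]],[[0,0,1],[0,0,0]]]'

```text
clock: 8.98
position: [0.5549, -0.0328, 0.1801]
tool_rot: [3.141, -0.0, 2.774]
force: [3.9, 3.7, -8.5]
grip_width: 0.0132
```

Call:
move_arm --motion '[[[0,0,1],[0,0,0]],[[0,0,1],[0,0,0]]]'

```text
clock: 9.22
position: [0.5549, -0.0328, 0.1812]
tool_rot: [3.141, 0.0, 2.774]
force: [3.9, 3.7, -7.5]
grip_width: 0.0131
```

Call:
move_arm --motion '[[[0,0,0.5],[0,0,0]],[[0,0,0.5],[0,0,0]]]'

```text
clock: 9.48
position: [0.5549, -0.0328, 0.1816]
tool_rot: [3.141, -0.0, 2.774]
force: [4.3, 3.3, -8.3]
grip_width: 0.0131
```

Call:
move_arm --motion '[[[0,0,-2],[0,0,0]],[[0,0,-2],[0,0,0]]]'

```text
clock: 9.72
position: [0.5549, -0.0328, 0.1794]
tool_rot: [3.141, -0.0, 2.774]
force: [6.8, 4.4, -9.3]
grip_width: 0.013
```

Call:
move_arm --motion '[[[0,0,-1],[0,0,0]],[[0,0,-1],[0,0,0]]]'

```text
clock: 9.98
position: [0.5549, -0.0328, 0.1785]
tool_rot: [3.141, -0.0, 2.774]
force: [5.2, 4.7, -9.6]
grip_width: 0.0133
```

Call:
move_arm --motion '[[[0,0,-1],[0,0,0]],[[0,0,-1],[0,0,0]]]'

```text
clock: 10.22
position: [0.5549, -0.0328, 0.1775]
tool_rot: [3.141, -0.0, 2.774]
force: [4.4, 3.9, -9.2]
grip_width: 0.0132
```

Call:
move_arm --motion '[[[0,0,-1],[0,0,0]],[[0,0,-1],[0,0,0]]]'

```text
clock: 10.48
position: [0.5549, -0.0328, 0.1765]
tool_rot: [3.141, -0.0, 2.774]
force: [4.8, 3.4, -10.2]
grip_width: 0.013
```

Call:
move_arm --motion '[[[0,0,-1],[0,0,0]],[[0,0,-1],[0,0,0]]]'

```text
clock: 10.72
position: [0.5549, -0.0328, 0.1755]
tool_rot: [3.141, -0.0, 2.774]
force: [4.1, 4.2, -9.0]
grip_width: 0.0126
```

Call:
move_arm --motion '[[[0,0,-1],[0,0,0]],[[0,0,-1],[0,0,0]]]'

```text
clock: 10.98
position: [0.5549, -0.0328, 0.1745]
tool_rot: [3.141, -0.0, 2.774]
force: [5.1, 4.0, -9.5]
grip_width: 0.0133
```

Call:
move_arm --motion '[[[0,0,-1],[0,0,0]],[[0,0,-1],[0,0,0]]]'

```text
clock: 11.22
position: [0.5549, -0.0328, 0.1735]
tool_rot: [3.141, -0.0, 2.774]
force: [4.2, 4.5, -8.0]
grip_width: 0.0129
```

Call:
move_arm --motion '[[[0,0,-1],[0,0,0]],[[0,0,-1],[0,0,0]]]'

```text
clock: 11.48
position: [0.5549, -0.0328, 0.1726]
tool_rot: [3.141, 0.0, 2.774]
force: [4.4, 4.3, -7.1]
grip_width: 0.0129
```

Call:
move_arm --motion '[[[0,0,-1],[0,0,0]],[[0,0,-1],[0,0,0]]]'

```text
clock: 11.72
position: [0.5549, -0.0328, 0.1719]
tool_rot: [3.141, 0.0, 2.774]
force: [1.8, 5.0, -1.2]
grip_width: 0.0135
```

Call:
move_arm --motion '[[[0,0,-1],[0,0,0]],[[0,0,-1],[0,0,0]]]'

```text
clock: 11.98
position: [0.555, -0.0328, 0.1713]
tool_rot: [3.141, 0.0, 2.774]
force: [-0.5, 6.1, 7.2]
grip_width: 0.0131
```

The weight transfers to the pawl at about +10.5 mm: force z goes from −8 N to +7 N as I lower. That is the first notch. Next I unload and let go.

Call:
move_arm --motion '[[[0,0.5,0.9],[0,0,0]],[[0,0.5,0.9],[0,0,0]]]'

```text
clock: 12.22
position: [0.5549, -0.0328, 0.1718]
tool_rot: [-3.142, 0.0, 2.774]
force: [1.4, 1.5, 1.5]
grip_width: 0.0128
```

Call:
move_arm --motion '[[[0,0,0],[0,0,0]],[[0,0,0],[0,0,0]],[[0,0,0],[0,0,0]],[[0,0,0],[0,0,0]],[[0,0,0],[0,0,0]],[[0,0,0],[0,0,0]],[[0,0,0],[0,0,0]],[[0,0,0],[0,0,0]]]' --jaw 50

```text
clock: 13.22
position: [0.5548, -0.0326, 0.1717]
tool_rot: [-3.142, 0.0, 2.774]
force: [0.5, -0.6, 0.2]
grip_width: 0.0501
```

Call:
move_arm --motion '[[[0,0,20],[0,0,0]],[[0,0,50],[0,0,0]],[[0,0,90],[0,0,0]],[[0,0,90],[0,0,0]],[[0,0,90],[0,0,0]]]'

```text
clock: 13.85
position: [0.5546, -0.0325, 0.2613]
tool_rot: [-3.142, -0.0, 2.774]
force: [-0.1, 0.5, -1.1]
grip_width: 0.0497
```

Run:
```python
from h import *
st=observe(); f=grab_frame("wrist"); save(f,"w2.png",s=1.5)
print(st["position"],st["tool_rot"],st["force"],st["clock"],st["grip_width"])
g=grab_frame("scene"); save(g,"sc2.png",(220,170,350,290),6)
```

```text
[ 0.5545794  -0.03252058  0.26133766] [-3.14158846e+00 -2.92474965e-04  2.77391669e+00] [-0.13082075  0.51605864 -1.11188778] 13.85 0.04968987761086891
```

View pics/w2.png

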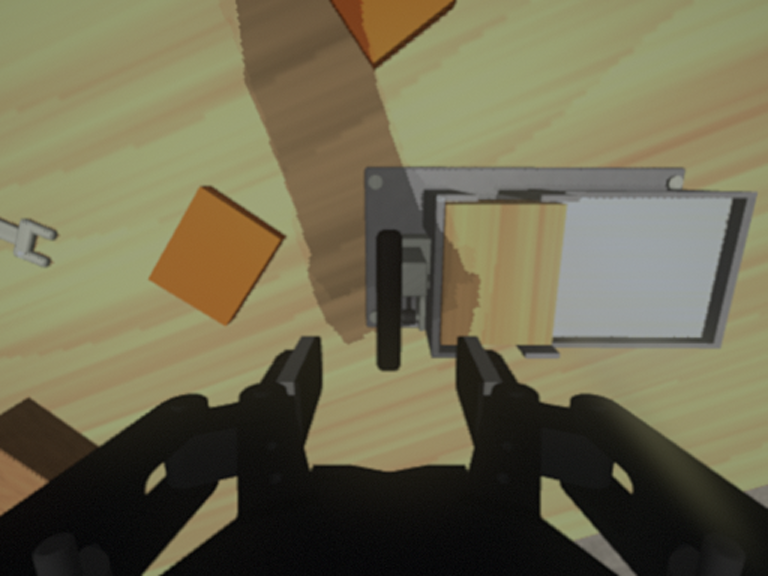

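View pics/sc2.png

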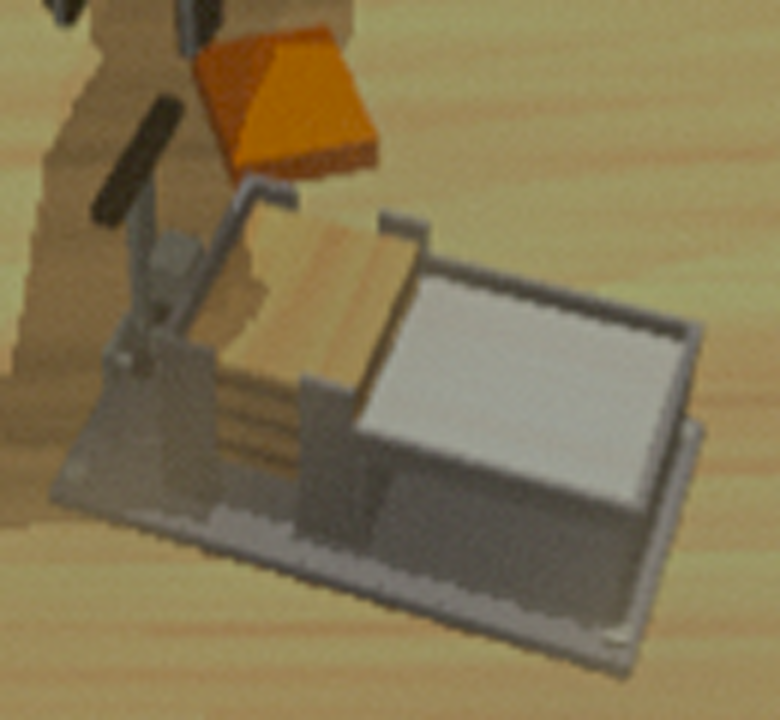

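The carriage stayed up: in the scene crop the handle rose from row 177 to about 159 (6x pixels), and the boards rose with it. Now I close the jaws and move over the board.

Call:
move_arm --motion '[[[9,23,0],[0,0,0]],[[18,47,0],[0,0,0]],[[27,70,0],[0,0,0]],[[27,70,-40],[0,0,0]],[[27,70,-80],[0,0,0]],[[27,70,-110],[0,0,0]],[[27,70,-115],[0,0,0]],[[27,70,-115],[0,0,0]],[[27,70,-115],[0,0,0]]]' --jaw 0 --grip_force 20

```text
clock: 15.08
position: [0.5823, 0.0374, 0.1478]
tool_rot: [3.141, 0.001, 2.774]
force: [0.4, 0.1, -1.0]
grip_width: -0.0001
```

Run:
```python
from h import *
st=observe(); f=grab_frame("wrist"); save(f,"w3.png",s=1.5)
print(st["position"],st["tool_rot"],st["force"],st["clock"],st["grip_width"])
g=grab_frame("scene"); save(g,"sc3.png",(220,170,350,290),6)
```

```text
[0.58232972 0.03736239 0.14782411] [3.14078684e+00 1.34319574e-03 2.77364001e+00] [ 0.40658426  0.13517052 -0.99558464] 15.075 -5.403721454372626e-05
```

View pics/w3.png

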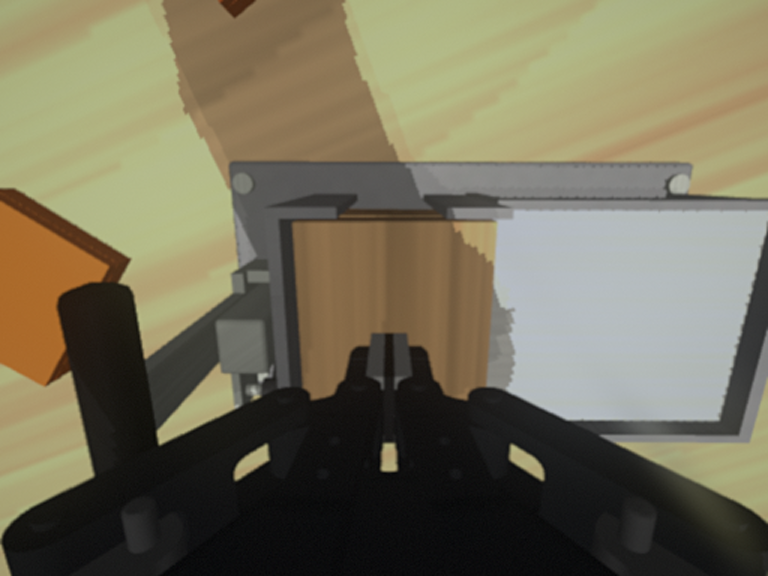

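View pics/sc3.png

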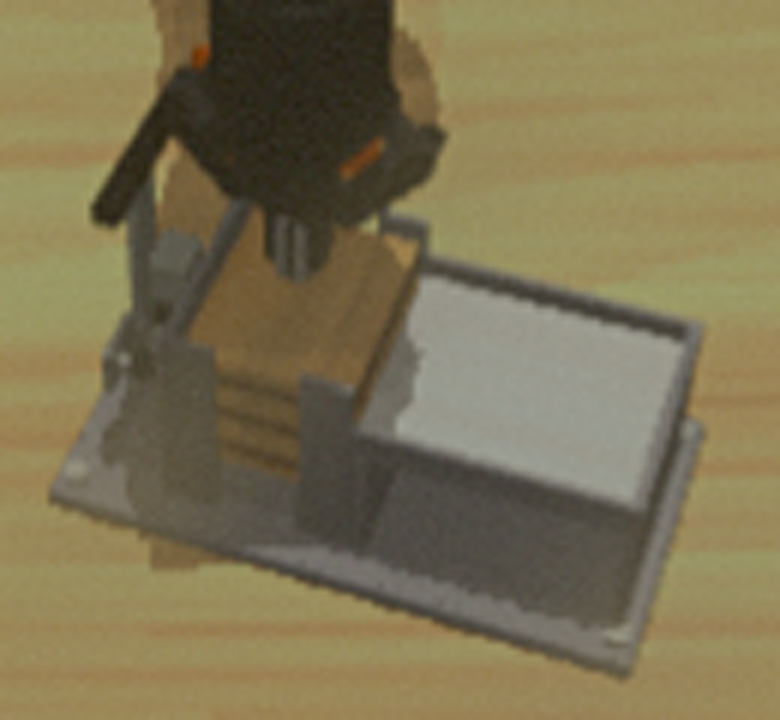

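Call:
move_arm --motion '[[[0,0,-6],[0,0,0]],[[0,0,-11],[0,0,0]],[[0,0,-13],[0,0,0]],[[0,0,-13],[0,0,0]]]'

```text
clock: 15.68
position: [0.5817, 0.0373, 0.1335]
tool_rot: [-3.141, -0.0, 2.774]
force: [-0.6, -0.8, -0.2]
grip_width: -0.0004
```

Call:
move_arm --motion '[[[0,0,-1],[0,0,0]],[[0,0,-1],[0,0,0]]]'

```text
clock: 15.92
position: [0.5818, 0.0373, 0.1327]
tool_rot: [3.142, 0.0, 2.774]
force: [0.3, -0.1, 0.4]
grip_width: 0.0
```

Call:
move_arm --motion '[[[0,0,-1],[0,0,0]],[[0,0,-1],[0,0,0]]]'

```text
clock: 16.18
position: [0.5818, 0.0374, 0.1316]
tool_rot: [-3.142, -0.0, 2.774]
force: [1.1, 0.4, -0.1]
grip_width: -0.0
```

Call:
move_arm --motion '[[[0,0,-1],[0,0,0]],[[0,0,-1],[0,0,0]]]'

```text
clock: 16.42
position: [0.5818, 0.0374, 0.1309]
tool_rot: [3.141, 0.0, 2.774]
force: [-1.7, 0.2, 6.6]
grip_width: 0.0002
```

Call:
move_arm --motion '[[[0,0,-0.7],[0,0,0]],[[0,0,-0.7],[0,0,0]]]'

```text
clock: 16.68
position: [0.5819, 0.0374, 0.1305]
tool_rot: [3.141, 0.0, 2.774]
force: [-3.6, 0.7, 11.5]
grip_width: 0.0
```

Contact with 11.5 N. Now I slide in small steps along the magazine's +y, which is world (0.359, 0.933).

Call:
move_arm --motion '[[[1.1,2.8,0],[0,0,0]],[[2.9,7.5,0],[0,0,0]],[[4.7,12.1,0],[0,0,0]],[[5.4,14,0],[0,0,0]]]'

```text
clock: 17.18
position: [0.5875, 0.049, 0.131]
tool_rot: [-3.14, 0.002, 2.772]
force: [-5.4, -12.0, 17.4]
grip_width: 0.0002
```

Run:
```python
from h import *
g=grab_frame("scene"); save(g,"sc4.png",(220,170,350,290),6)
print(observe()["force"])
```

```text
[ -3.89659854 -10.6438974   20.98984749]
```

View pics/sc4.png

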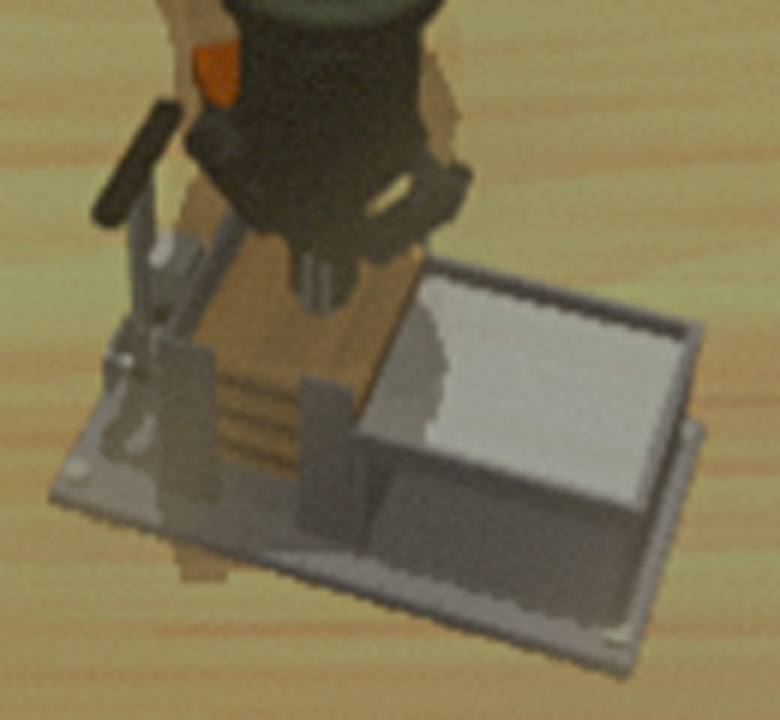

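Run:
```python
from h import *
st=observe();f=grab_frame("wrist"); save(f,"w4.png",s=1.5)
g=grab_frame("side"); save(g,"sd4.png",(250,140,340,240),6)
print(st["position"],st["force"])
```

```text
[0.58760199 0.04924486 0.13102509] [ -3.89659854 -10.6438974   20.98984749]
```

View pics/w4.png

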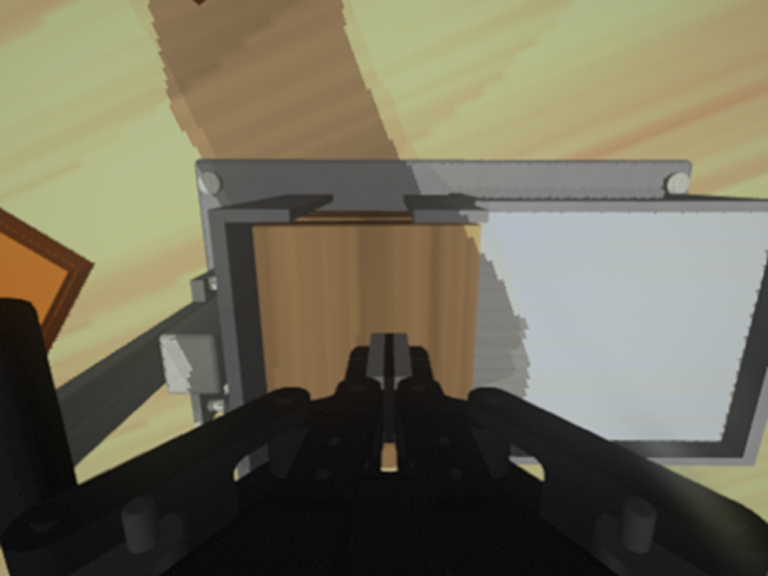

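View pics/sd4.png

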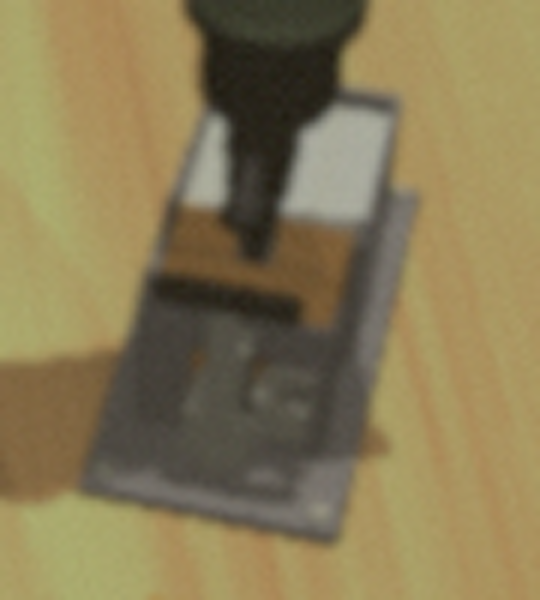

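The board moved about 3–4 mm and then stopped against the deck edge while the fingertip slipped on. At 21 N the carriage seems to give by about 1 mm, which uses up the small gap. I lift, go back and press more lightly.

Call:
move_arm --motion '[[[0,0,2],[0,0,0]],[[0,0,6],[0,0,0]],[[-4,-11,6],[0,0,0]],[[-7.2,-18.6,6],[0,0,0]],[[-7.2,-18.6,4],[0,0,0]],[[-7.2,-18.6,3],[0,0,0]],[[-7.2,-18.6,3],[0,0,0]]]'

```text
clock: 18.2
position: [0.58, 0.033, 0.1328]
tool_rot: [-3.142, -0.0, 2.774]
force: [-0.4, -0.1, -0.4]
grip_width: 0.0002
```

Call:
move_arm --motion '[[[0,0,0],[0,0,0]],[[0,0,0],[0,0,0]]]'

```text
clock: 18.45
position: [0.58, 0.0328, 0.133]
tool_rot: [3.142, 0.0, 2.774]
force: [0.4, -0.2, 0.3]
grip_width: -0.0
```

Call:
move_arm --motion '[[[0,0,-1.5],[0,0,0]],[[0,0,-2],[0,0,0]],[[0,0,-2],[0,0,0]]]'

```text
clock: 18.82
position: [0.5801, 0.0328, 0.1311]
tool_rot: [3.141, 0.0, 2.774]
force: [-1.2, -0.2, 3.8]
grip_width: 0.0003
```

Call:
move_arm --motion '[[[0.4,0.9,-0.2],[0,0,0]],[[1.1,2.8,-0.2],[0,0,0]],[[1.8,4.7,-0.2],[0,0,0]],[[2.5,6.5,-0.2],[0,0,0]]]'

```text
clock: 19.32
position: [0.5823, 0.0377, 0.1312]
tool_rot: [-3.14, 0.0, 2.772]
force: [1.8, -1.4, 0.1]
grip_width: 0.0001
```

Run:
```python
from h import *
st=observe();f=grab_frame("wrist"); save(f,"w5.png",s=1.5)
print(st["position"],st["force"])
```

```text
[0.58227664 0.03769545 0.13116018] [ 1.83219627 -1.35972087  0.13297996]
```

View pics/w5.png

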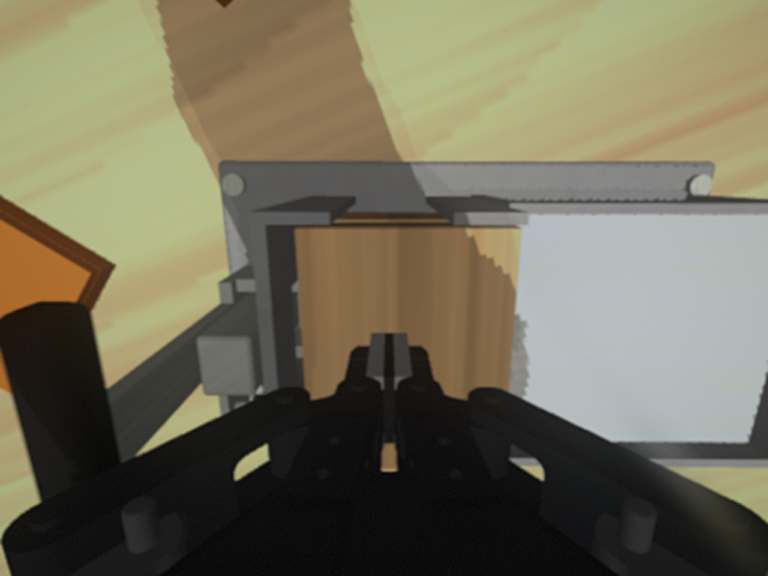

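```bash
cat >> h.py <<'E'
MAG=np.array([0.59652463,0.07645031,0,-0.36755961])
def tomag(W): return R.from_euler('z',-MAG[3]).apply(np.asarray(W)-MAG[:3])*1000
def boardedges(f,st,px,z): 
    T=camT(f,st); return [np.round(tomag(atz(f,T,np.array(p)/1.5,z)),1) for p in px]
E
python3 - <<'E'
from h import *
st=observe();f=grab_frame("wrist")
print("w5",boardedges(f,st,[(296,260),(520,260),(517,340),(268,230)],.106), tomag(st["position"]),st["force"])
s3=dict(st);s3["position"]=[0.58233,0.03736,0.14782];s3["tool_rot"]=[3.1408,.0013,2.7736]
print("w3",boardedges(f,s3,[(293,240),(495,240),(490,330)],.106),tomag(s3["position"]))
s3["position"]=[0.5876,0.04925,0.13102];s3["tool_rot"]=[-3.14,.002,2.772]
print("w4",boardedges(f,s3,[(255,260),(478,260),(475,340)],.106),tomag(s3["position"]))
E
```

```text
w5 [array([-36. , -73.9, 106. ]), array([-35.9,   6.2, 106. ]), array([ -5.1,   7.7, 106. ]), array([-46.8, -83.1, 106. ])] [  0.47296464 -40.23069092 130.96172784] [-0.72920499 -2.33957415  3.1949531 ]
w3 [array([-40.2, -79.8, 106. ]), array([-4.01e+01, -1.00e-01,  1.06e+02]), array([ -2.1,   0.5, 106. ])] [  0.8001486  -41.58003871 147.82      ]
w4 [array([-35.1, -76.9, 106. ]), array([-34.9,   2.9, 106. ]), array([ -4.1,   3.5, 106. ])] [  1.44560768 -28.59048973 131.02      ]
```

Board front is now at magazine y ≈ 6–7 mm, past the deck edge at 2, so the light press works. Continuing.

Call:
move_arm --motion '[[[0.7,1.9,-0.2],[0,0,0]],[[1.4,3.7,-0.2],[0,0,0]],[[2.9,7.5,-0.2],[0,0,0]],[[4.3,11.2,-0.2],[0,0,0]],[[5.4,14,-0.2],[0,0,0]],[[5.4,14,-0.2],[0,0,0]]]'

```text
clock: 20.18
position: [0.5879, 0.0524, 0.131]
tool_rot: [-3.141, 0.0, 2.773]
force: [-4.2, -6.9, 13.8]
grip_width: 0.0006
```

Run:
```python
from h import *
st=observe();f=grab_frame("wrist"); save(f,"w6.png",s=1.5)
print(st["position"],st["force"],tomag(st["position"]))
```

```text
[0.58792245 0.05240775 0.13096923] [-4.24123052 -6.93233182 13.82784283] [  0.61182193 -25.52778549 130.9692309 ]
```

View pics/w6.png

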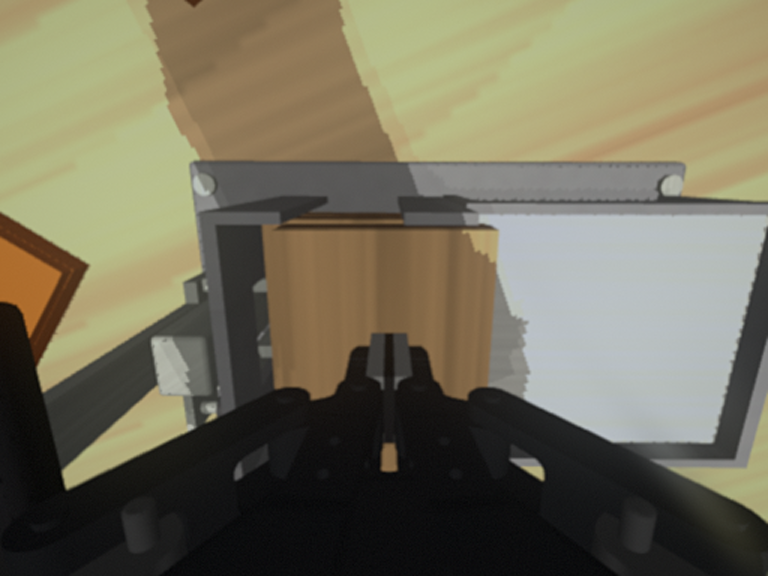

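Run:
```python
from h import *
st=observe();f=grab_frame("wrist"); save(f,"w6b.png",(120,120,400,270),2.8)
g=grab_frame("scene"); save(g,"sc6.png",(230,190,320,260),8)
print(st["force"],st["position"])
```

```text
[-3.77946126 -6.85630465 12.78144108] [0.58790555 0.052391   0.13097945]
```

View pics/w6b.png

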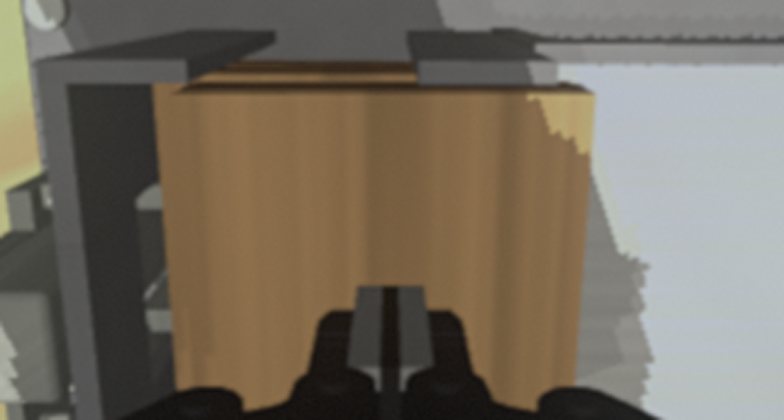

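View pics/sc6.png

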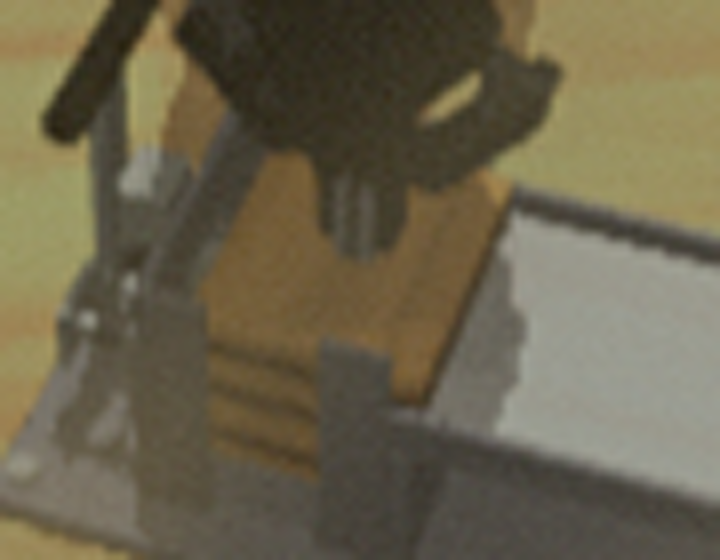

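Run:
```python
from h import *
st=observe();f=grab_frame("wrist");T=camT(f,st)
c=lambda p:np.array(p)/2.8+120-0.3
for n,p,z in [("topback a",(178,130),.106),("topback b",(184,370),.106),("far-back corner",(178,93),.106),("far-front corner",(593,93),.106),("front a",(592,150),.106),("front b",(580,370),.106),("mid back a",(158,130),.084),("mid back b",(175,350),.084),("wall a",(68,90),.117),("wall b",(97,400),.117),("guide inner front far",(480,85),.117),("deck rail inner",(700,65),.095),("guide1 inner",(130,82),.117),("guide2 inner",(500,85),.117)]:
    print(n,np.round(tomag(atz(f,T,c(p),z)),1))
print(st["force"])
```

```text
topback a [-39.8 -66.5 106. ]
topback b [ 10.7 -69.  106. ]
far-back corner [-46.8 -65.9 106. ]
far-front corner [-46.7  12.  106. ]
front a [-35.8  12.6 106. ]
front b [ 10.8  13.3 106. ]
mid back a [-35.8 -77.1  84. ]
mid back b [ 17.2 -77.4  84. ]
wall a [-48.8 -81.8 117. ]
wall b [ 11.2 -83.  117. ]
guide inner front far [-49.6 -10.5 117. ]
deck rail inner [-50.9  36.   95. ]
guide1 inner [-50.2 -71.  117. ]
guide2 inner [-49.6  -7.1 117. ]
[-4.57672472 -6.51629954 12.29409051]
```

Call:
move_arm --motion '[[[0,0,0.5],[0,0,0]],[[0.7,1.9,0.5],[0,0,0]],[[1.8,4.7,0.5],[0,0,0]],[[2.9,7.5,0.5],[0,0,0]],[[3.6,9.3,0.5],[0,0,0]]]'

```text
clock: 21.0
position: [0.5915, 0.0622, 0.1311]
tool_rot: [-3.141, 0.0, 2.774]
force: [-1.3, -4.4, 6.5]
grip_width: -0.0001
```

Run:
```python
from h import *
st=observe();f=grab_frame("wrist"); save(f,"w7b.png",(120,120,400,270),2.8)
print(st["force"],tomag(st["position"]))
```

```text
[-1.31270631 -4.3860518   6.54329303] [  0.45637674 -15.10967082 131.14550673]
```

View pics/w7b.png

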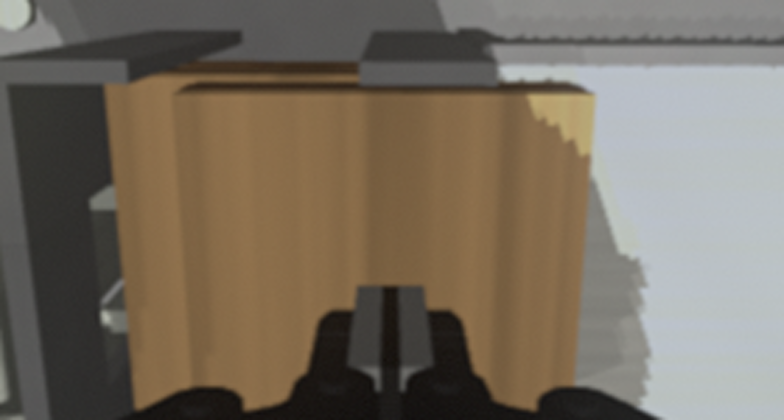

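No slip this time: the board moved 10.4 mm along with the finger, and the middle board's back edge stayed. Continuing.

Call:
move_arm --motion '[[[0.7,1.9,0],[0,0,0]],[[2,5.1,0],[0,0,0]],[[3.6,9.3,0],[0,0,0]],[[5.4,14,0],[0,0,0]],[[6.5,16.8,0],[0,0,0]],[[7.2,18.7,0],[0,0,0]]]'

```text
clock: 21.8
position: [0.5987, 0.081, 0.1311]
tool_rot: [-3.141, 0.0, 2.774]
force: [-1.9, -3.6, 5.2]
grip_width: 0.0
```

Call:
move_arm --motion '[[[0.7,1.9,0],[0,0,0]],[[2,5.1,0],[0,0,0]],[[3.6,9.3,0],[0,0,0]],[[4.3,11.2,0],[0,0,0]]]'

```text
clock: 22.3
position: [0.6031, 0.0931, 0.131]
tool_rot: [3.141, -0.0, 2.774]
force: [-0.6, -1.9, 1.8]
grip_width: 0.0001
```

Run:
```python
from h import *
st=observe();f=grab_frame("wrist"); save(f,"w8b.png",(120,120,400,270),2.8)
print(st["force"],tomag(st["position"]))
```

```text
[-0.618425   -1.91099759  1.79582192] [1.13160022e-01 1.78741000e+01 1.30972870e+02]
```

View pics/w8b.png

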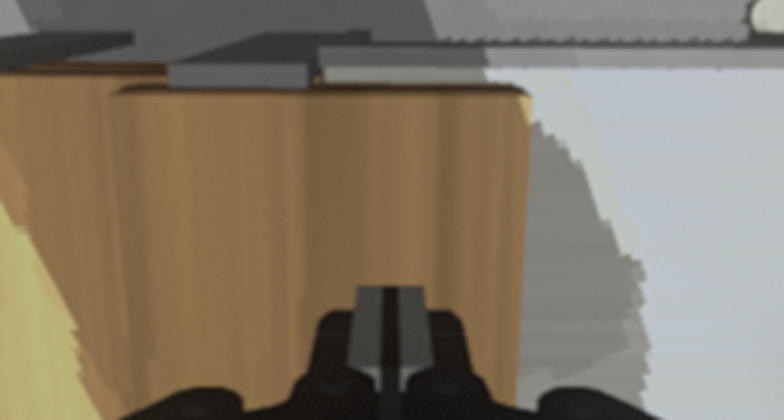

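The fingertip slipped about 12 mm as the board's front settled onto the deck; board centre is at y ≈ 3–4. I restore the press and continue.

Call:
move_arm --motion '[[[0,0,-0.6],[0,0,0]],[[0,0,-0.6],[0,0,0]]]'

```text
clock: 22.6
position: [0.603, 0.093, 0.1307]
tool_rot: [3.141, -0.0, 2.774]
force: [-1.4, 1.6, 5.5]
grip_width: -0.0001
```

Call:
move_arm --motion '[[[0.7,1.9,-0.2],[0,0,0]],[[2,5.1,-0.2],[0,0,0]],[[3.6,9.3,-0.2],[0,0,0]],[[5.4,14,-0.2],[0,0,0]],[[6.1,15.9,-0.2],[0,0,0]]]'

```text
clock: 23.22
position: [0.6092, 0.1075, 0.1306]
tool_rot: [-3.141, 0.001, 2.773]
force: [-2.7, -7.2, 9.7]
grip_width: 0.0001
```

Run:
```python
from h import *
st=observe();f=grab_frame("wrist"); save(f,"w9b.png",(120,120,400,270),2.8)
print(st["force"],tomag(st["position"]))
```

```text
[-2.66122223 -7.22100319  9.73953898] [  0.70463421  33.50169068 130.59184263]
```

View pics/w9b.png

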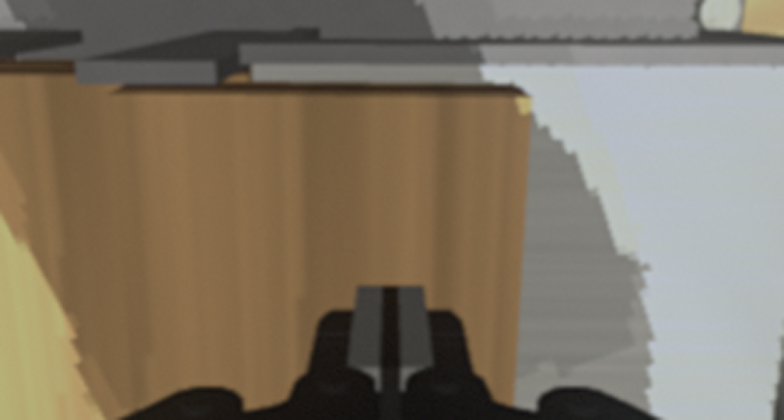

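Call:
move_arm --motion '[[[0.7,1.9,0],[0,0,0]],[[2,5.1,0],[0,0,0]],[[3.6,9.3,-0.1],[0,0,0]],[[5.4,14,-0.1],[0,0,0]],[[6.1,15.9,-0.1],[0,0,0]]]'

```text
clock: 23.9
position: [0.6153, 0.1233, 0.1305]
tool_rot: [-3.141, 0.001, 2.773]
force: [-2.8, -6.5, 9.1]
grip_width: 0.0001
```

Run:
```python
from h import *
st=observe();f=grab_frame("wrist"); save(f,"w10b.png",(120,120,400,270),2.8)
print(st["force"],tomag(st["position"]))
```

```text
[-2.79542979 -6.50859265  9.08810674] [  0.71867637  50.48661132 130.50786645]
```

View pics/w10b.png

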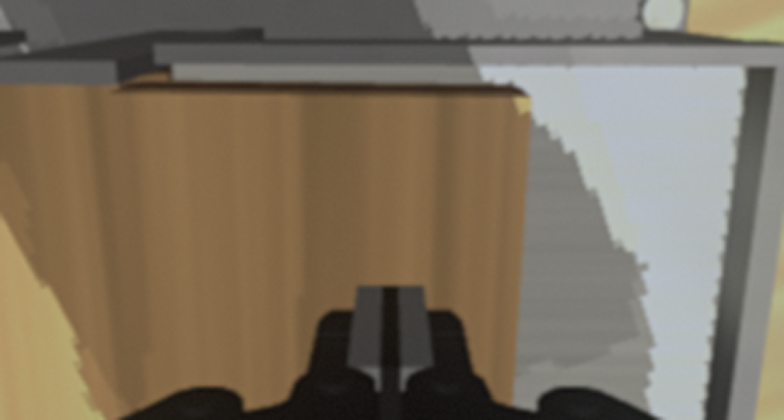

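Call:
move_arm --motion '[[[0.7,1.9,0],[0,0,0]],[[2,5.1,-0.1],[0,0,0]],[[3.6,9.3,-0.3],[0,0,0]],[[5.4,14,-0.4],[0,0,0]],[[6.1,15.9,-0.4],[0,0,0]]]'

```text
clock: 24.58
position: [0.6214, 0.1392, 0.1301]
tool_rot: [-3.141, 0.0, 2.773]
force: [-3.3, -8.2, 10.5]
grip_width: 0.0002
```

Run:
```python
from h import *
st=observe();f=grab_frame("wrist"); save(f,"w11b.png",(120,120,400,270),2.8)
g=grab_frame("scene"); save(g,"sc11.png",(220,170,350,290),6)
print(st["force"],tomag(st["position"]))
```

```text
[-3.25131532 -8.17797274 10.52385847] [  0.71038091  67.46714708 130.13137621]
```

View pics/w11b.png

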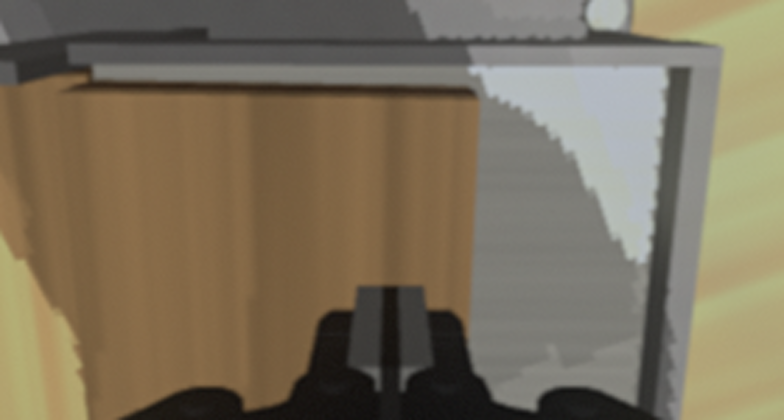

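View pics/sc11.png

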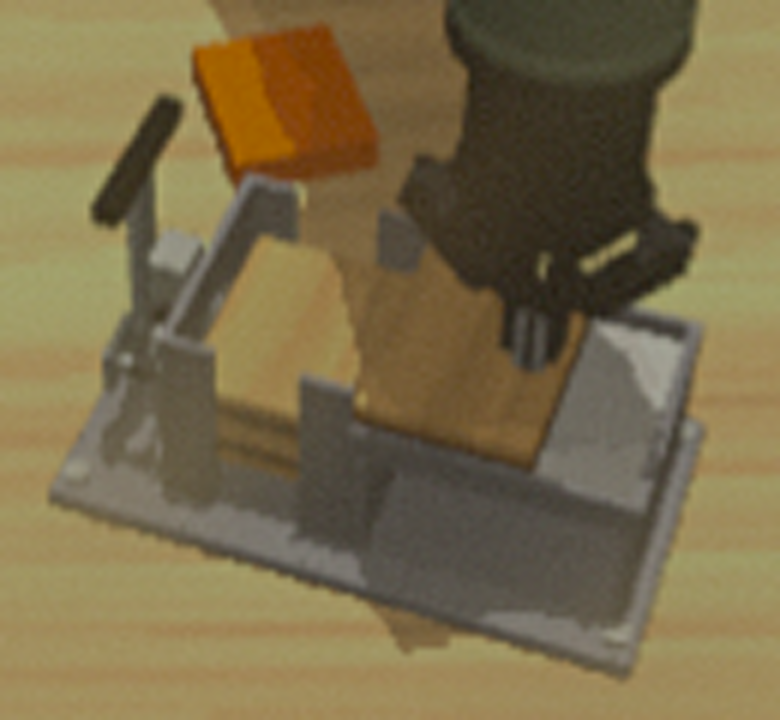

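The finger slipped again near the front; board centre is about 44. I lift, reposition behind the board's centre and push on.

Call:
move_arm --motion '[[[0,0,2],[0,0,0]],[[0,0,6],[0,0,0]],[[-5.5,-14,6],[0,0,0]],[[-11,-28.5,6],[0,0,0]],[[-11,-28.5,3],[0,0,0]],[[-11,-28.5,1.5],[0,0,0]],[[-11,-28.5,1.5],[0,0,0]],[[-11,-28.5,0.5],[0,0,0]],[[-11,-28.5,0.5],[0,0,0]]]'

```text
clock: 25.8
position: [0.6103, 0.1119, 0.1302]
tool_rot: [-3.142, -0.0, 2.774]
force: [-0.5, 0.1, 0.5]
grip_width: 0.0001
```

Run:
```python
from h import *
st=observe();f=grab_frame("wrist"); save(f,"w12.png",s=1.5)
print(st["force"],tomag(st["position"]))
```

```text
[-0.47476457  0.05818041  0.49640655] [1.00212060e-01 3.80191738e+01 1.30222239e+02]
```

View pics/w12.png

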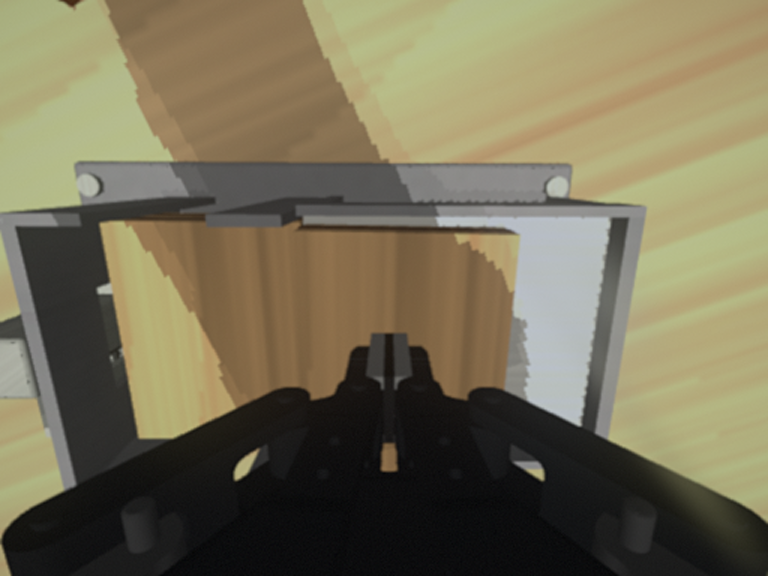

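Call:
move_arm --motion '[[[0,0,-0.9],[0,0,0]],[[0,0,-0.9],[0,0,0]],[[0.4,0.9,-0.9],[0,0,0]],[[1.4,3.7,-0.9],[0,0,0]],[[2.9,7.5,-0.9],[0,0,0]],[[3.6,9.3,-0.9],[0,0,0]]]'

```text
clock: 26.6
position: [0.6141, 0.1194, 0.1301]
tool_rot: [-3.14, 0.001, 2.773]
force: [-3.9, -9.6, 13.7]
grip_width: 0.0002
```

Run:
```python
from h import *
st=observe();f=grab_frame("wrist"); save(f,"w13.png",s=1.5)
print(st["force"],tomag(st["position"]))
```

```text
[-3.93286678 -9.62436439 13.718745  ] [  0.98949551  46.37771901 130.09124942]
```

View pics/w13.png

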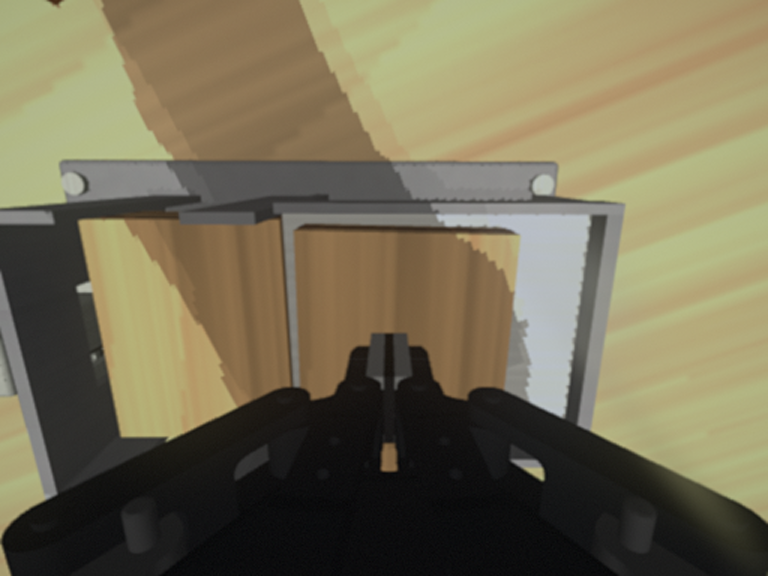

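The whole board is now past the deck edge: a strip of deck shows at columns 285–297. I push about 10 mm further for margin.

Call:
move_arm --motion '[[[0.4,0.9,0.2],[0,0,0]],[[1.4,3.7,0.3],[0,0,0]],[[2.9,7.5,0.3],[0,0,0]],[[4,10.3,0.3],[0,0,0]],[[4,10.3,0.3],[0,0,0]]]'

```text
clock: 27.28
position: [0.6182, 0.1306, 0.1301]
tool_rot: [-3.141, 0.001, 2.773]
force: [-0.7, -3.8, 7.0]
grip_width: 0.0001
```

Call:
move_arm --motion '[[[0,0,3],[0,0,0]],[[0,0,15],[0,0,0]],[[-10,-10,60],[0,0,0]],[[-30,-20,110],[0,0,0]],[[-40,-30,140],[0,0,0]],[[-40,-30,140],[0,0,0]],[[-40,-30,140],[0,0,0]]]'

```text
clock: 28.15
position: [0.5778, 0.1016, 0.2696]
tool_rot: [3.141, -0.0, 2.774]
force: [-0.9, 0.3, -0.1]
grip_width: -0.0
```

Run:
```python
from h import *
st=observe();f=grab_frame("wrist"); save(f,"w14.png",s=1.5)
g=grab_frame("scene"); save(g,"sc14.png",(220,170,350,290),6)
print(st["force"],st["position"],st["tool_rot"])
```

```text
[-0.85542523  0.32629743 -0.07785425] [0.57780357 0.10162698 0.26960723] [ 3.14136412e+00 -1.77606788e-04  2.77411777e+00]
```

View pics/w14.png

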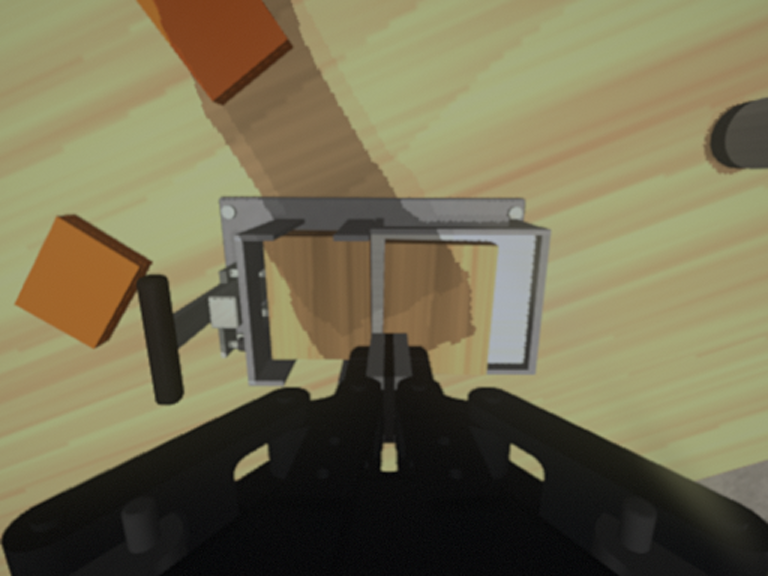

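View pics/sc14.png

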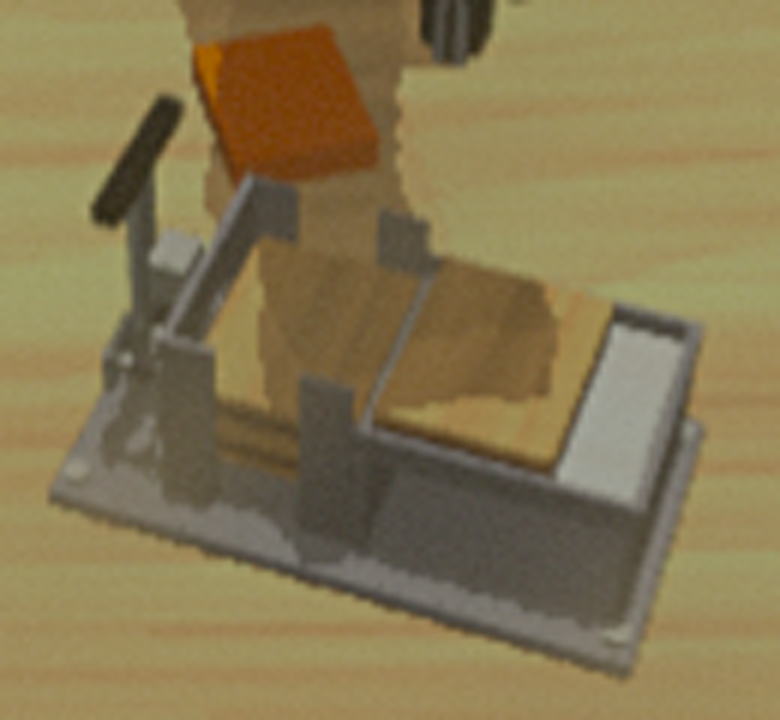

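Run:
```python
from h import *
st=observe();f=grab_frame("wrist")
print(boardedges(f,st,[(384,290),(494,300)],.105),"mid",boardedges(f,st,[(267,290),(372,290)],.084),"stop",boardedges(f,st,[(529,300)],.095))
f=grab_frame("scene");T=camT(f)
for n,p,z in [("near front",(552,470),.105),("far front",(613,303),.105),("near back",(378,415),.105),("far back",(436,262),.105)]:
    print(n,np.round(tomag(atz(f,T,np.array(p)/6+[220,170]-.4,z)),1))
g=grab_frame("side")
S=np.array((137,161))/6+[220,170]-.4
o=outline_of("handle","side"); print(o[0]["pixel"],o[0]["score"])
print(tri([ray(f,T,S),ray(g,camT(g),o[0]["pixel"])]))
print(observe()["clock"],observe()["force"])
```

```text
[array([-12.3,  12.7, 105. ]), array([ -4.8,  92.5, 105. ])] mid [array([ -6.3, -78.2,  84. ]), array([-6.3,  3.2, 84. ])] stop [array([ -1.7, 121.5,  95. ])]
near front [ 57.9  92.1 105. ]
far front [-44.9  93.  105. ]
near back [ 54.3  14.1 105. ]
far back [-42.2  10.7 105. ]
[286.5, 201.5] 0.6
(array([ 0.54232145, -0.04525079,  0.13882321]), [0.014928204165285633, 0.014928204165285638])
28.45 [ 0.06267578 -1.091818   -0.12111859]
```

```bash
python3 -c "
from h import *
print(job_done())"
```

```text
the job is handed in; nothing more can be done
None
```

The job is handed in at about 28.5 s of the 67 s allowed: the top board lies on the deck and the carriage hangs on its first notch. No verdict was reported back.

**Lift:** I gripped the handle, raised it about 20 mm and lowered it until the pawl took the weight at about +10.5 mm. There I let go. The handle sits at the same scene pixels in the last picture as just after release, so the carriage held its notch.

**Slide:** I dragged the top board off with closed fingertips.
- The first try, at 17–21 N, jammed the board at the deck edge and the fingers slipped, so I mostly used 4–14 N after that.
- The fingertips slipped several times and I repositioned twice. The highest press I read was 21 N, against the 60 N limit.

**Last checks:**

| Item | Measured | Required |
|---|---|---|
| Top board centre, magazine y | about 52.6 mm (edges at 13 and 92 mm) | 40 to 95 mm |
| Middle board centre, magazine y | about −37.5 mm | −47 to −33 mm |
| Robot | clear of everything, force readings near zero | touching nothing |

- **Flatness:** the top board looks flat, but I did not measure its tilt.
- **Lowest board:** I did not measure it separately.
- **Bystanders:** I never moved near the bottle, spanner or carton.
- **Failed check:** a final two-camera fix on the handle disagreed by 15 mm, apparently from a poor network outline in the side view. I set it aside in favour of the pixel comparison.

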